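# Rack the carved limestone slab

## Task

Take the cream-white limestone slab out of its bench stand and stand it on edge, upright as it is now, in the rack slot lined with blue, roughly centred along the slot. Lower it until it rests on the slot's floor before you let go, do not drop it in. Leave the red sandstone slab in its stand and the dark slate slab in the rack.

Things in the scene. Friction and masses are not known exactly. Their poses are not given: they have to be found in the camera images.
- limestone: cream-white limestone slab, rosette low on each face, 110 long x 20 thick x 100 mm tall, about 0.55 kg, upright on a long edge. Origin: centre of its underside; x along the length, y through the thickness, z up. Starts loose in a low fixed wooden stand: underside 10 mm over the bench, battens beside it 28 mm high; pinch it across the thickness above those. Either way round will do.
- blue_liner: blue liner, 156 x 32 mm, on the floor of one of 3 parallel slots, 64 mm apart in y, in a fixed wooden rack 130 mm long. Origin: mid slot, on the liner's top, 14 mm over the bench, where the slab's underside rests; x along the slot, y across, z up. Slot 34 mm wide up to 24 mm over the liner, then 45 degree slopes to peaks 39 mm over it. Other slots: one lined yellow (stays empty), one with slab.
- sandstone: bystander: red-brown sandstone slab of the same size and shape as the limestone one, in an identical stand; stands may change places. Origin and axes as for the limestone slab. Stays where it is.
- slate: bystander: dark grey slate slab, same size, standing loose in one of the rack's other slots, 64 or 128 mm from the blue one. Origin and axes as for the limestone slab. Stays where it is.

How it is judged:
On the way:
1. the limestone slab, still held by the fingers, is lowered into the blue slot to within 15 mm of the liner (x of limestone in the frame of blue_liner between -0.035 and 0.035 m and y of limestone in the frame of blue_liner between -0.017 and 0.017 m and z of limestone in the frame of blue_liner between -0.01 and 0.015 m and contact force between the fingers and limestone above 0.5 N), for 0.1 s.
At the end, for the whole second after the job is handed in: The limestone slab stands released and still in the blue slot: underside within 6 mm of the liner, within 25 mm of the middle lengthways and 14 mm across, upright within 10 degrees, along the slot within 11. Sandstone and slate still stand within 30 mm of their starts (x of limestone in the frame of blue_liner between -0.025 and 0.025 m and y of limestone in the frame of blue_liner between -0.014 and 0.014 m and z of limestone in the frame of blue_liner between -0.006 and 0.006 m and angle between limestone's own z axis and vertical below 0.18 rad and angle between the x axis of limestone and the x axis of blue_liner, either way round below 0.2 rad and linear speed of limestone below 0.02 m/s and contact force between the fingers and limestone below 0.1 N and distance of each of sandstone, slate from where it was at the start of the episode below 0.03 m and angle between each of sandstone, slate's own z axis and vertical below 0.3 rad); the robot touches nothing.
It fails at once if the sandstone or the slate slab is shifted by more than 30 mm or tipped by more than 17 degrees (distance of any of sandstone, slate from where it was at the start of the episode above 0.03 m or angle between any of sandstone, slate's own z axis and vertical above 0.3 rad).
It also fails if it takes over 40 s, if anything falls off the work surface, if the arm or the gripper's body presses on something with over 40 N, if the wrist force passes 120 N, or if a joint passes its speed limit or range.

## Robot

A 6-joint arm with a two-finger parallel gripper is mounted at the origin on the work surface. World frame = base frame: x ahead of the robot, y to its left, z up, the work surface at z = 0. Lengths are in m, angles in rad, forces in N, time in s.
With the tool pointing down it reaches from about 0.35 to 0.775 m from the base axis. Payload 7.3 kg.
Tool frame: the origin (TCP) lies at the very end of the fingers, on their centre line; the grasp point (between the pads) lies 19 mm behind it (pinch_z is the distance from the TCP to the grasp point, in m); z points along the fingers, y is the line along which they close (so a half turn about z gives the same grasp; the last joint's range is limited). The gripper opens to 92 mm and grips with 3 to 60 N. Pads are 19 mm wide; open, the fingers measure 130 mm over their backs; the gripper's body (75 mm by 190 mm) begins 47 mm behind the grasp point.
Start: joints at [-1.474, 0.342, 1.524, -0, 1.275, -0.146], TCP at [0.126, -0.51, 0.227] pointing down, gripper open.
Joint ranges: [-2.53, 2.53], [-0.77, 2.02], [0.04, 2.7], [-1, 4.14], [0.28, 2.66], [-3.11, 3.11]. Speed limits (rad/s): [2.57, 2.57, 3.14, 3.14, 3.14, 3.14].

## Interface

Orientations are given as [roll, pitch, yaw] about the fixed x, y, z axes, in that order (R = Rz(yaw) Ry(pitch) Rx(roll)).
In Python, from cell import * gives the robot as it stands.
- The arm moves only by the tool arm_command, never from a script. Its arguments are lists of equal length, an entry for each row: "fingers": the gripper command: -1 is fully open, 1 is shut, values between are in proportion; "travel": the shift along the tool's x, y, z in m, a list of three; "dr": the turn, a rotation vector about the tool's x, y, z in degrees, a list of three. In form: {"fingers": [fingers, ...], "travel": [[x, y, z], ...], "dr": [[wx, wy, wz], ...]}. A call has 1 to 8 rows; each row is the pose to reach, as a shift and turn from the pose commanded when the call began, along the tool's axes at that moment; what a row does not reach only later rows make up. A row lasts 1/12 s, in which the tool goes at most 41.7 mm and 7.16 degrees, less where a joint would pass 70% of its speed; a pose out of reach is approached as far as the arm can. A call with a gripper value outside its range is refused whole. The fingers move at their own pace and stop on an object; "squeeze" is the grip in N (left out, the last holds). Time passes only in rows, so rows that repeat a pose let the fingers close. It gives the time, the measured TCP pose, the force, the opening and the grip force at its end, in the units of the state.
- observe(): the state, without advancing time (a new reading comes with each control period).
- read_camera(name): name is "scene" or "top" or "wrist"; returns a dict with "color" (480x640x3 uint8, blue, green, red), "z_map" (480x640 float32, m along the optical axis (not along the pixel's ray), 0 where there is no reading), "fx", "fy", "cx", "cy" (pixels), "k1" (the pictures are not rectified: a ray, as slopes to the right and down, at radius r is drawn at 1 + k1 r^2 times it, then the intrinsics apply), "R" (3x3) and "t" (3): a world point X has camera coordinates R X + t. Camera axes: x right, y down, z forward; pixel columns grow to the right and rows downward; lengths in m; the calibration is good to about 2 mm. A picture is of the moment at which its call begins.
- hand_in(): hands the job in; it is judged then, once.
The state is a dict: "time": time; "qpos": joint angles; "qvel": joint speeds; "joint_efforts": joint torques, N m; "tool_pos": TCP position; "tool_rot": TCP orientation; "contact_force": force on the tool from outside, world axes, zero at the start; "torque": the same for the moment, N m; "opening": finger opening in m; "grip_force": force on a finger pad.
Only numpy, scipy, OpenCV 4.12 (cv2) and the standard library are available. Lean on these libraries where they do the work, as an engineer would, in place of code of your own. Each camera call takes 0.05 s, during which the arm holds its last target. There are 200 camera calls.

## Working session

There is one attempt and no reset: what is moved stays moved. The work goes in short steps, Python scripts to look and compute and a tool call to move; the robot and the scene stay as the last step left them, time stands still between calls to the robot, and variables do not carry over. Pictures are saved under pics/ and viewed, at most 10 in all, crops included, and the job is handed in when it is done.

Besides the shell and the picture viewer there is one more tool, called after ">>>" by a JSON object that holds its "api" and its "payload". arm_command: Moves the arm, as the interface text tells. Its arguments: {"type":"object","properties":{"fingers":{"type":"array","items":{"type":"number"}},"travel":{"type":"array","items":{"type":"array","items":{"type":"number"}}},"dr":{"type":"array","items":{"type":"array","items":{"type":"number"}}},"squeeze":{"type":"number"}},"required":["fingers","travel","dr"]}

```bash
mkdir -p pics
cat > h.py <<'E'
from cell import *
import numpy as np, cv2
def cloud(c):
    v,u=np.mgrid[0:480,0:640]
    x=(u-c["cx"])/c["fx"]; y=(v-c["cy"])/c["fy"]
    a,b=x.copy(),y.copy()
    for _ in range(8):
        s=1+c["k1"]*(a*a+b*b); a=x/s; b=y/s
    z=c["z_map"]; P=np.stack([a*z,b*z,z],-1)
    return (P-np.array(c["t"]))@np.array(c["R"])   # world
E
python3 - <<'E'
from h import *
for n in("top","scene"):
    c=read_camera(n); cv2.imwrite(f"pics/{n}0.png",c["color"]); P=cloud(c); np.save(f"{n}.npy",P)
    np.save(n+"c.npy",c["color"]); print(n,np.round(-np.array(c["R"]).T@np.array(c["t"]),3),(c["z_map"]>0).mean())
print(observe())
E
```

```text
top [0.448 0.029 1.068] 0.9959212239583334
scene [ 1.095 -0.277  0.549] 0.995966796875
{'time': 0.1, 'qpos': array([-1.47399280e+00,  3.42668322e-01,  1.52495306e+00, -1.46931697e-05,
        1.27541463e+00, -1.45971526e-01]), 'qvel': array([ 8.21510350e-04, -4.72782670e-04, -1.78522384e-03,  1.73159425e-03,
       -1.39515931e-03, -5.55397717e-05]), 'joint_efforts': array([ 2.34863459e-03, -4.32003415e+01, -2.44694835e+01,  7.20058288e-02,
        5.25650731e-02, -5.10323014e-05]), 'tool_pos': array([ 0.12620281, -0.50921055,  0.22609552]), 'tool_rot': array([-3.14016260e+00, -1.96040799e-04,  2.42779197e-01]), 'contact_force': array([ 0.43822613,  0.14198029, -0.04652712]), 'torque': array([-0.01204284, -0.00815325,  0.0085856 ]), 'grip_force': 0.0, 'opening': 0.09184083622473857}
```

View pics/top0.png

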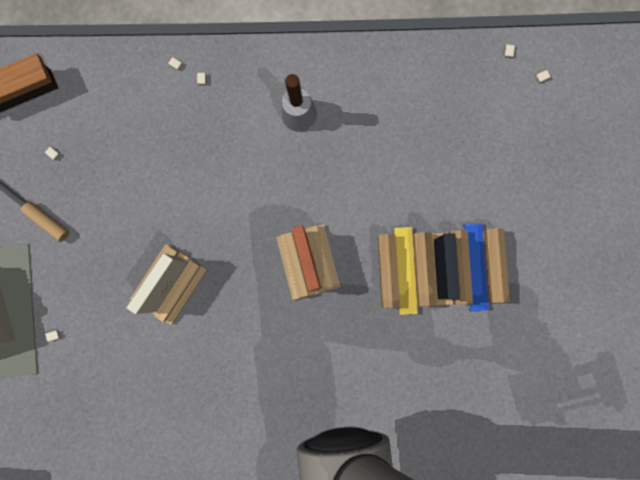

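View pics/scene0.png

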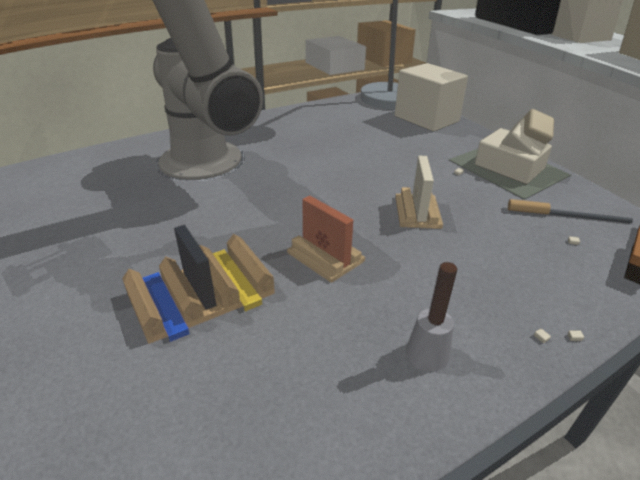

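The top view shows limestone at about (155,282), sandstone at (306,258), the yellow slot at (404,270), slate in the middle slot at (446,267) and blue at (477,267). The scene view agrees: limestone (424,185), blue (165,305), with slate next to blue.

```bash
cat > m.py <<'E'
from h import *
def rect(P,m,name):
    n,l,s,_=cv2.connectedComponentsWithStats(m.astype(np.uint8)); 
    m=l==1+np.argmax(s[1:,4]); Q=P[m]; (c,sz,a)=cv2.minAreaRect((Q[:,:2]*1000).astype(np.float32))
    if sz[0]<sz[1]: a+=90; sz=sz[::-1]
    print(name,m.sum(),"c",np.round(c,1),"size",np.round(sz,1),"long-axis deg",round((a+90)%180-90,1),"z",np.round(np.percentile(Q[:,2],[2,50,98]),4))
def masks(col):
    h=cv2.cvtColor(col,cv2.COLOR_BGR2HSV).astype(int); H,S,V=h[...,0],h[...,1],h[...,2]
    return dict(blue=(abs(H-112)<14)&(S>130),yellow=(abs(H-26)<6)&(S>150)&(V>120),red=((H<9)|(H>174))&(S>110),
      cream=(S<70)&(V>150),dark=(V<75)&(S<90))
if __name__=="__main__":
  for n in("top","scene"):
    P=np.load(n+".npy"); M=masks(np.load(n+"c.npy")); z=P[...,2]
    w=(P[...,0]>.3)&(P[...,0]<.7)
    print(n); 
    rect(P,M["blue"]&(z<.03),"blue"); rect(P,M["yellow"]&w&(z<.03),"yellow")
    rect(P,M["red"]&w&(z>.1),"red top"); rect(P,M["cream"]&w&(z>.1)&(z<.13),"cream top"); rect(P,M["cream"]&w&(z>.03)&(z<.13),"cream all")
    rect(P,M["dark"]&w&(z>.1)&(z<.13),"slate top")
E
python3 m.py
```

```text
top
blue 1301 c [ 496.2 -227.8] size [157.   36.6] long-axis deg 1.9 z [0.0098 0.0138 0.0179]
yellow 1374 c [491.  -98.6] size [155.3  30.4] long-axis deg 2.2 z [0.0097 0.0138 0.0177]
red top 498 c [500.1  74.5] size [132.3  36.8] long-axis deg 25.6 z [0.1057 0.1096 0.1134]
cream top 747 c [471.5 340.4] size [109.5  21.1] long-axis deg -32.9 z [0.1057 0.1094 0.1129]
cream all 747 c [471.5 340.4] size [109.5  21.1] long-axis deg -32.9 z [0.1057 0.1094 0.1129]
slate top 861 c [ 493.3 -161.5] size [109.1  20.8] long-axis deg 2.2 z [0.1014 0.1114 0.1148]
scene
blue 1150 c [ 497.5 -225.7] size [160.6  30.2] long-axis deg 2.4 z [0.0069 0.0143 0.0164]
yellow 586 c [491.7 -95.3] size [157.9  30.4] long-axis deg 0.2 z [0.0128 0.0149 0.0167]
red top 241 c [512.7  78.1] size [106.4  19.6] long-axis deg 15.5 z [0.1031 0.1109 0.1127]
cream top 223 c [470.7 339.6] size [110.2  18.6] long-axis deg -33.7 z [0.1091 0.1111 0.1129]
cream all 291 c [375.1 683. ] size [129.6  51.7] long-axis deg -72.8 z [0.0718 0.0744 0.0777]
slate top 607 c [ 496.  -162.8] size [108.1  18.7] long-axis deg 3.0 z [0.1012 0.1123 0.1143]
```

Everything agrees with the sizes given. Limestone is at (471, 340) at -33.2°, and the blue liner at (496.7, -226.8) at 2.3°. The other slots sit 64 mm apart as expected. My plan is to grasp 78 mm above the underside, so the fingers stay above the rack peaks and the gripper body stays above the slate.

```bash
cat > go.py <<'E'
import sys
from h import *
from scipy.spatial.transform import Rotation as Ro
x,y,z,yaw=map(float,sys.argv[1:5])
s=observe(); p=s["tool_pos"]; R=Ro.from_euler("xyz",s["tool_rot"]); G=Ro.from_euler("xyz",[np.pi,0,np.radians(yaw)])
print("at",np.round(p,4),np.round(np.degrees(s["tool_rot"]),2),"open",round(s["opening"],4),"grip",s["grip_force"],"F",np.round(s["contact_force"],1),"t",round(s["time"],2))
print("travel",np.round(R.inv().apply(np.array([x,y,z])-p),4),"dr",np.round((R.inv()*G).as_rotvec(degrees=True),2))
E
python3 go.py .42 -.2 .227 13.9; python3 go.py .471 .34 .227 -33.2
```

```text
at [ 0.1262 -0.5092  0.2261] [-1.7992e+02 -1.0000e-02  1.3910e+01] open 0.0918 grip 0.0 F [ 0.4  0.1 -0. ] t 0.1
travel [ 0.3595 -0.2295 -0.0005] dr [-0.08 -0.01  0.01]
at [ 0.1262 -0.5092  0.2261] [-1.7992e+02 -1.0000e-02  1.3910e+01] open 0.0918 grip 0.0 F [ 0.4  0.1 -0. ] t 0.1
travel [ 5.388e-01 -7.414e-01  3.000e-04] dr [-8.000e-02  2.000e-02  4.711e+01]
```

>>> {"api": "arm_command", "payload": {"fingers": [-1,-1,-1,-1,-1,-1,-1,-1], "travel": [[0.36,-0.23,0],[0.36,-0.23,0],[0.36,-0.23,0],[0.36,-0.23,0],[0.36,-0.23,0],[0.36,-0.23,0],[0.36,-0.23,0],[0.36,-0.23,0]], "dr": [[0,0,0],[0,0,0],[0,0,0],[0,0,0],[0,0,0],[0,0,0],[0,0,0],[0,0,0]]}}

```text
time: 0.77
tool_pos: [0.3566, -0.266, 0.2266]
tool_rot: [-3.141, 0.0, 0.242]
contact_force: [0.2, -0.5, 0.1]
opening: 0.0918
grip_force: 0.0
```

```bash
python3 go.py .471 .34 .227 -33.2
```

```text
at [ 0.3566 -0.266   0.2266] [-1.7999e+02  1.0000e-02  1.3890e+01] open 0.0918 grip 0.0 F [ 0.2 -0.5  0.1] t 0.77
travel [ 2.566e-01 -5.608e-01 -3.000e-04] dr [-0.000e+00  1.000e-02  4.709e+01]
```

>>> {"api": "arm_command", "payload": {"fingers": [-1,-1,-1,-1,-1,-1,-1,-1], "travel": [[0.257,-0.561,0],[0.257,-0.561,0],[0.257,-0.561,0],[0.257,-0.561,0],[0.257,-0.561,0],[0.257,-0.561,0],[0.257,-0.561,0],[0.257,-0.561,0]], "dr": [[0,0,47],[0,0,47],[0,0,47],[0,0,47],[0,0,47],[0,0,47],[0,0,47],[0,0,47]]}}

```text
time: 1.43
tool_pos: [0.4096, 0.0101, 0.2266]
tool_rot: [3.141, -0.0, -0.577]
contact_force: [0.5, -0.6, 0.7]
opening: 0.0915
grip_force: 0.0
```

```bash
python3 go.py .471 .34 .227 -33.2
```

```text
at [0.4096 0.0101 0.2266] [179.97  -0.   -33.07] open 0.0915 grip 0.0 F [ 0.5 -0.6  0.7] t 1.43
travel [-0.1285 -0.31   -0.0005] dr [ 0.03 -0.    0.13]
```

>>> {"api": "arm_command", "payload": {"fingers": [-1,-1,-1,-1,-1,-1,-1,-1], "travel": [[-0.128,-0.31,0],[-0.128,-0.31,0],[-0.128,-0.31,0],[-0.128,-0.31,0],[-0.128,-0.31,0],[-0.128,-0.31,0],[-0.128,-0.31,0],[-0.128,-0.31,0]], "dr": [[0,0,0],[0,0,0],[0,0,0],[0,0,0],[0,0,0],[0,0,0],[0,0,0],[0,0,0]]}}

```text
time: 2.1
tool_pos: [0.469, 0.3389, 0.2263]
tool_rot: [3.141, 0.0, -0.571]
contact_force: [0.6, 0.1, 0.6]
opening: 0.0918
grip_force: 0.0
```

>>> {"api": "arm_command", "payload": {"fingers": [-1,-1], "travel": [[0,0,0],[0,0,0]], "dr": [[0,0,0],[0,0,0]]}}

```text
time: 2.27
tool_pos: [0.4687, 0.3384, 0.2253]
tool_rot: [3.14, 0.001, -0.568]
contact_force: [-0.1, -0.9, -1.3]
opening: 0.092
grip_force: 0.0
```

```bash
python3 go.py .471 .34 .069 -33.2
python3 - <<'E'
from h import *
from m import *
c=read_camera("wrist"); cv2.imwrite("pics/w1.png",c["color"]); P=cloud(c); z=P[...,2]; M=masks(c["color"])
rect(P,M["cream"]&(z>.1)&(z<.13),"cream top")
E
```

```text
at [0.4687 0.3384 0.2253] [ 1.7989e+02  5.0000e-02 -3.2550e+01] open 0.092 grip 0.0 F [-0.1 -0.9 -1.3] t 2.27
travel [ 0.0012 -0.0028  0.1563] dr [0.11 0.05 0.65]
cream top 3175 c [471.  340.8] size [110.  20.] long-axis deg -33.9 z [0.1084 0.1102 0.1115]
```

View pics/w1.png

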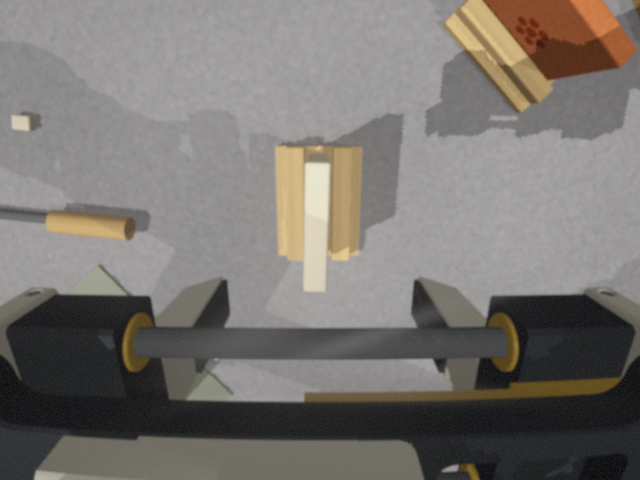

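The wrist view shows the slab, at (316,225), midway between the open fingers. It measures (471.0, 340.8) at -33.9°, which matches the top view. I'm descending now.

>>> {"api": "arm_command", "payload": {"fingers": [-1,-1,-1,-1,-1,-1,-1,-1], "travel": [[0.001,-0.003,0.03],[0.001,-0.003,0.06],[0.001,-0.003,0.09],[0.001,-0.003,0.12],[0.001,-0.003,0.14],[0.001,-0.003,0.156],[0.001,-0.003,0.156],[0.001,-0.003,0.156]], "dr": [[0,0,1],[0,0,1],[0,0,1],[0,0,1],[0,0,1],[0,0,1],[0,0,1],[0,0,1]]}}

```text
time: 2.98
tool_pos: [0.4717, 0.3373, 0.0707]
tool_rot: [3.14, 0.001, -0.59]
contact_force: [-0.1, 0.0, -0.3]
opening: 0.0921
grip_force: 0.0
```

```bash
python3 go.py .471 .3405 .069 -33.6
```

```text
at [0.4717 0.3373 0.0707] [ 1.7991e+02  3.0000e-02 -3.3830e+01] open 0.0921 grip 0.0 F [-0.1  0.  -0.3] t 2.98
travel [-0.0024 -0.0023  0.0017] dr [ 0.09  0.03 -0.23]
```

>>> {"api": "arm_command", "payload": {"fingers": [-1,-1,0,1,1,1,1,1], "travel": [[-0.002,-0.002,0.001],[-0.002,-0.002,0.001],[-0.002,-0.002,0.001],[-0.002,-0.002,0.001],[-0.002,-0.002,0.001],[-0.002,-0.002,0.001],[-0.002,-0.002,0.001],[-0.002,-0.002,0.001]], "dr": [[0,0,0],[0,0,0],[0,0,0],[0,0,0],[0,0,0],[0,0,0],[0,0,0],[0,0,0]], "squeeze": 35}}

```text
time: 3.65
tool_pos: [0.4713, 0.3415, 0.0698]
tool_rot: [-3.142, -0.0, -0.589]
contact_force: [-0.4, 0.0, 1.1]
opening: 0.0567
grip_force: 0.0
```

>>> {"api": "arm_command", "payload": {"fingers": [1,1,1,1,1,1], "travel": [[0,0,0],[0,0,0],[0,0,0],[0,0,0],[0,0,0],[0,0,0]], "dr": [[0,0,0],[0,0,0],[0,0,0],[0,0,0],[0,0,0],[0,0,0]]}}

```text
time: 4.15
tool_pos: [0.4713, 0.3415, 0.0696]
tool_rot: [3.141, 0.0, -0.589]
contact_force: [0.3, 0.1, 0.1]
opening: 0.0201
grip_force: 35.0
```

>>> {"api": "arm_command", "payload": {"fingers": [1,1,1,1,1,1,1,1], "travel": [[0,0,-0.005],[0,0,-0.02],[0,0,-0.04],[0,0,-0.07],[0,0,-0.1],[0,0,-0.13],[0,0,-0.15],[0,0,-0.16]], "dr": [[0,0,0],[0,0,0],[0,0,0],[0,0,0],[0,0,0],[0,0,0],[0,0,0],[0,0,0]]}}

```text
time: 4.82
tool_pos: [0.4718, 0.3419, 0.2325]
tool_rot: [-3.139, -0.002, -0.589]
contact_force: [0.9, -0.4, -6.6]
opening: 0.0198
grip_force: 35.0
```

```bash
python3 go.py .497 -.227 .230 2.3
```

```text
at [0.4718 0.3419 0.2325] [-1.7983e+02 -9.0000e-02 -3.3730e+01] open 0.0198 grip 34.989506006240845 F [ 0.9 -0.4 -6.6] t 4.82
travel [0.3369 0.4591 0.0017] dr [ -0.13  -0.14 -36.03]
```

>>> {"api": "arm_command", "payload": {"fingers": [1,1,1,1,1,1,1,1], "travel": [[0.01,0.014,0],[0.03,0.041,0],[0.05,0.068,0],[0.07,0.095,0],[0.09,0.123,0],[0.11,0.15,0],[0.13,0.177,0],[0.15,0.204,0]], "dr": [[0,0,-1],[0,0,-3],[0,0,-5],[0,0,-7],[0,0,-9],[0,0,-11],[0,0,-13],[0,0,-15]]}}

```text
time: 5.48
tool_pos: [0.4816, 0.087, 0.2285]
tool_rot: [3.141, 0.003, -0.325]
contact_force: [1.5, -0.7, -6.2]
opening: 0.0197
grip_force: 35.0
```

```bash
python3 go.py .497 -.227 .230 2.3
```

```text
at [0.4816 0.087  0.2285] [ 1.7994e+02  1.6000e-01 -1.8630e+01] open 0.0197 grip 34.99284625053406 F [ 1.5 -0.7 -6.2] t 5.48
travel [ 0.115   0.2926 -0.0015] dr [  0.03   0.16 -20.93]
```

>>> {"api": "arm_command", "payload": {"fingers": [1,1,1,1,1,1,1,1], "travel": [[0.013,0.033,0],[0.026,0.066,0],[0.039,0.1,0],[0.052,0.134,0],[0.065,0.167,0],[0.08,0.2,0],[0.09,0.225,0],[0.1,0.25,0]], "dr": [[0,0,-3],[0,0,-6],[0,0,-9],[0,0,-12],[0,0,-15],[0,0,-18],[0,0,-20],[0,0,-21]]}}

```text
time: 6.15
tool_pos: [0.4961, -0.1818, 0.2283]
tool_rot: [-3.14, 0.003, 0.04]
contact_force: [0.9, -0.4, -6.3]
opening: 0.0196
grip_force: 35.0
```

```bash
python3 go.py .497 -.227 .230 2.3
```

```text
at [ 0.4961 -0.1818  0.2283] [-1.7991e+02  1.6000e-01  2.3000e+00] open 0.0196 grip 34.992061257362366 F [ 0.9 -0.4 -6.3] t 6.15
travel [-0.0009  0.0452 -0.0018] dr [-0.09  0.16  0.  ]
```

>>> {"api": "arm_command", "payload": {"fingers": [1,1,1,1,1,1], "travel": [[-0.001,0.02,0],[-0.001,0.04,0],[-0.001,0.045,0],[-0.001,0.045,0],[-0.001,0.045,0],[-0.001,0.045,0]], "dr": [[0,0,0],[0,0,0],[0,0,0],[0,0,0],[0,0,0],[0,0,0]]}}

```text
time: 6.65
tool_pos: [0.4976, -0.2241, 0.2292]
tool_rot: [-3.14, 0.001, 0.04]
contact_force: [0.2, -0.2, -5.4]
opening: 0.0198
grip_force: 35.0
```

```bash
python3 go.py .497 -.227 .075 2.3
python3 - <<'E'
from h import *
from m import *
for n in("scene","wrist"):
    c=read_camera(n); cv2.imwrite(f"pics/{n}2.png",c["color"]); P=cloud(c); z=P[...,2]; M=masks(c["color"])
    w=(P[...,0]>.35)&(P[...,0]<.65)&(P[...,1]<-.18)
    print(n,np.bincount((np.clip(z[M["cream"]&w],0,.4)*100).astype(int)))
    try:
        rect(P,M["blue"]&(z<.03),"blue")
        rect(P,M["cream"]&w&(z>.15)&(z<.29),"cream body")
    except Exception as e: print(e)
E
```

```text
at [ 0.4976 -0.2241  0.2292] [-1.7993e+02  7.0000e-02  2.3000e+00] open 0.0198 grip 34.99182879924774 F [ 0.2 -0.2 -5.4] t 6.65
travel [-0.0005  0.0031  0.1542] dr [-0.07  0.07  0.  ]
scene [  0   0   0   0   0   1   0   0   0   0   0   0   0   0   0   0   0   0
   0   0   0   0   0   0   0   0  97  87   0   0   0   0   0   0  13   0
   0   0   0 137]
blue 1153 c [ 496.8 -225.5] size [161.2  30.4] long-axis deg 2.3 z [0.0069 0.0144 0.0164]
cream body 142 c [ 541.8 -222.6] size [22.8 18.8] long-axis deg 4.3 z [0.268  0.2698 0.2709]
wrist [51918    41     6    59    21    50     0     0     0     0     0     0
     0     0     0     0     0     4     9    14    21    25    44    80
   112   159  3948  4248     0   244   625   439    38     0   265     0
     0     0   568]
blue 1115 c [ 554.9 -222.9] size [39. 30.] long-axis deg 2.3 z [0.0127 0.0143 0.0159]
cream body 7112 c [ 529.1 -222.7] size [48.2 27.8] long-axis deg 2.2 z [0.238  0.27   0.2712]
```

View pics/scene2.png

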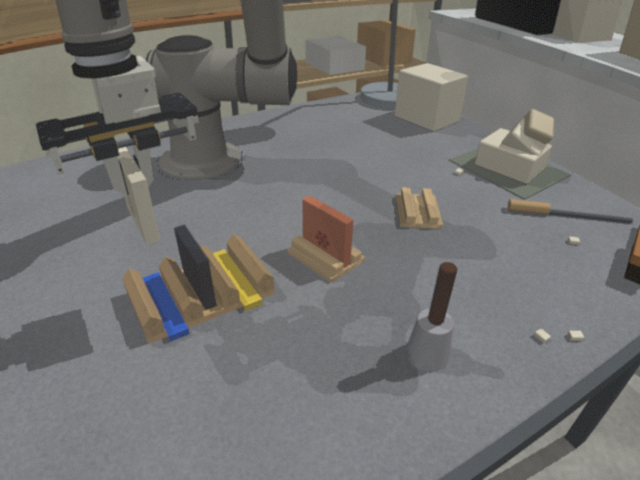

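View pics/wrist2.png

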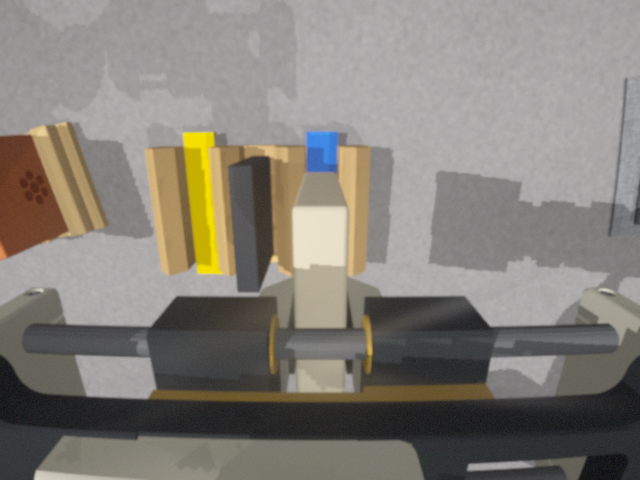

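The scene view shows the slab held upright over the blue slot, with sandstone and slate undisturbed. The wrist view shows it parallel to the blue liner at (321,150) and lined up with it. The top is at 0.2705, so the underside is 58.7 mm below the TCP, and it should touch down at TCP z = 0.0727.

>>> {"api": "arm_command", "payload": {"fingers": [1,1,1,1,1,1,1,1], "travel": [[0,0.0015,0.015],[0,0.0015,0.035],[0,0.0015,0.055],[0,0.0015,0.075],[0,0.0015,0.095],[0,0.0015,0.115],[0,0.0015,0.13],[0,0.0015,0.14]], "dr": [[0,0,0],[0,0,0],[0,0,0],[0,0,0],[0,0,0],[0,0,0],[0,0,0],[0,0,0]]}}

```text
time: 7.42
tool_pos: [0.4974, -0.2256, 0.0882]
tool_rot: [-3.14, 0.002, 0.04]
contact_force: [0.7, -0.6, -5.7]
opening: 0.0202
grip_force: 35.0
```

>>> {"api": "arm_command", "payload": {"fingers": [1,1,1,1,1,1], "travel": [[0,0,0.002],[0,0,0.004],[0,0,0.006],[0,0,0.008],[0,0,0.008],[0,0,0.008]], "dr": [[0,0,0],[0,0,0],[0,0,0],[0,0,0],[0,0,0],[0,0,0]]}}

```text
time: 7.92
tool_pos: [0.4982, -0.227, 0.0823]
tool_rot: [3.141, -0.001, 0.039]
contact_force: [-0.8, -0.4, -5.2]
opening: 0.0197
grip_force: 35.0
```

>>> {"api": "arm_command", "payload": {"fingers": [1,1,1,1,1,1,1,1], "travel": [[0,0,0.002],[0,0,0.004],[0,0,0.005],[0,0,0.006],[0,0,0.007],[0,0,0.008],[0,0,0.008],[0,0,0.008]], "dr": [[0,0,0],[0,0,0],[0,0,0],[0,0,0],[0,0,0],[0,0,0],[0,0,0],[0,0,0]]}}

```text
time: 8.58
tool_pos: [0.4979, -0.2268, 0.0737]
tool_rot: [3.142, 0.0, 0.039]
contact_force: [-0.2, 0.8, -6.1]
opening: 0.0199
grip_force: 35.0
```

>>> {"api": "arm_command", "payload": {"fingers": [1,1,1,1,1,1], "travel": [[0,0,0.0005],[0,0,0.001],[0,0,0.001],[0,0,0.0015],[0,0,0.0015],[0,0,0.0015]], "dr": [[0,0,0],[0,0,0],[0,0,0],[0,0,0],[0,0,0],[0,0,0]]}}

```text
time: 9.08
tool_pos: [0.498, -0.2269, 0.0736]
tool_rot: [3.141, -0.001, 0.039]
contact_force: [-4.7, 2.2, 9.7]
opening: 0.0197
grip_force: 35.0
```

Contact: the vertical force went from -6 to +9.7 N at TCP z = 0.0736, which is floor height. I'm opening only to about 40 mm, to clear the slate.

>>> {"api": "arm_command", "payload": {"fingers": [0.4,0.3,0.15,0.15,0.15,0.15], "travel": [[0,0,0],[0,0,0],[0,0,0],[0,0,0],[0,0,0],[0,0,0]], "dr": [[0,0,0],[0,0,0],[0,0,0],[0,0,0],[0,0,0],[0,0,0]]}}

```text
time: 9.58
tool_pos: [0.498, -0.2269, 0.0722]
tool_rot: [3.141, -0.0, 0.039]
contact_force: [-0.8, 0.0, -0.4]
opening: 0.0392
grip_force: 0.0
```

```bash
python3 go.py .498 -.2269 .2 2.3
python3 - <<'E'
from h import *
c=read_camera("wrist"); cv2.imwrite("pics/w3.png",c["color"])
E
```

```text
at [ 0.498  -0.2269  0.0722] [179.99  -0.     2.26] open 0.0392 grip 0.0 F [-0.8  0.  -0.4] t 9.58
travel [ 0.      0.     -0.1278] dr [ 0.01 -0.   -0.04]
```

View pics/w3.png

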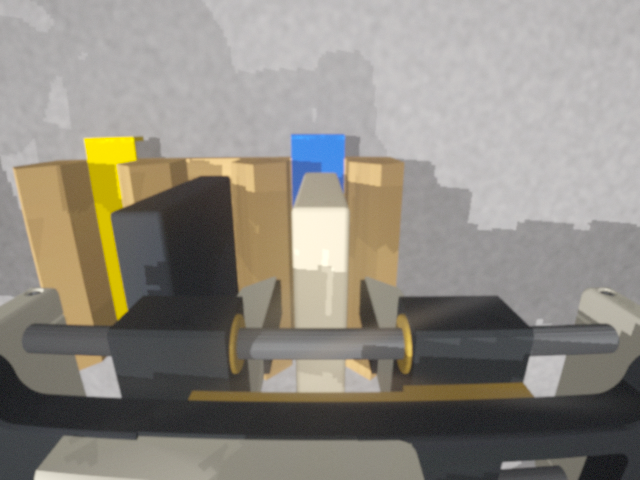

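The slab stands upright in the blue slot at (320,270). Both fingers are clear of it, at (262,330) and (380,330), and the slate at (180,250) is untouched. I'm retracting straight up.

>>> {"api": "arm_command", "payload": {"fingers": [0.15,0.15,0.15,0.15,0.15,0.15,0.15,0.15], "travel": [[0,0,-0.01],[0,0,-0.03],[0,0,-0.055],[0,0,-0.08],[0,0,-0.11],[0,0,-0.14],[0,0,-0.16],[0,0,-0.16]], "dr": [[0,0,0],[0,0,0],[0,0,0],[0,0,0],[0,0,0],[0,0,0],[0,0,0],[0,0,0]]}}

```text
time: 10.3
tool_pos: [0.4998, -0.2279, 0.2381]
tool_rot: [3.136, -0.008, 0.04]
contact_force: [1.2, -0.2, 0.2]
opening: 0.0392
grip_force: 0.0
```

>>> {"api": "arm_command", "payload": {"fingers": [0.15,0.15,0.15,0.15], "travel": [[0,0,0],[0,0,0],[0,0,0],[0,0,0]], "dr": [[0,0,0],[0,0,0],[0,0,0],[0,0,0]]}}

```text
time: 10.63
tool_pos: [0.4974, -0.2265, 0.2311]
tool_rot: [-3.14, 0.002, 0.039]
contact_force: [0.2, -0.1, -0.4]
opening: 0.0393
grip_force: 0.0
```

Run:
```python
from h import *
from m import *
c=read_camera("scene"); cv2.imwrite("pics/s4.png",c["color"]); P=cloud(c); z=P[...,2]; M=masks(c["color"]); w=(P[...,0]>.35)&(P[...,0]<.65)&(P[...,1]<.2)
rect(P,M["blue"]&(z<.03),"blue"); rect(P,M["cream"]&w&(z>.1)&(z<.13),"cream top"); rect(P,M["dark"]&w&(z>.1)&(z<.13),"slate top"); rect(P,M["red"]&w&(z>.1),"red top")
```

```text
blue 291 c [ 558.6 -223.6] size [36.3 29.9] long-axis deg 3.8 z [0.0049 0.0139 0.0161]
cream top 573 c [ 498.6 -226.9] size [110.4  20.3] long-axis deg 2.0 z [0.1126 0.1146 0.1162]
slate top 602 c [ 496.  -163.1] size [109.8  18.7] long-axis deg 3.3 z [0.1006 0.1123 0.1144]
red top 141 c [512.4  78.1] size [72.9 17.7] long-axis deg 15.3 z [0.1047 0.1109 0.1125]
```

View pics/s4.png

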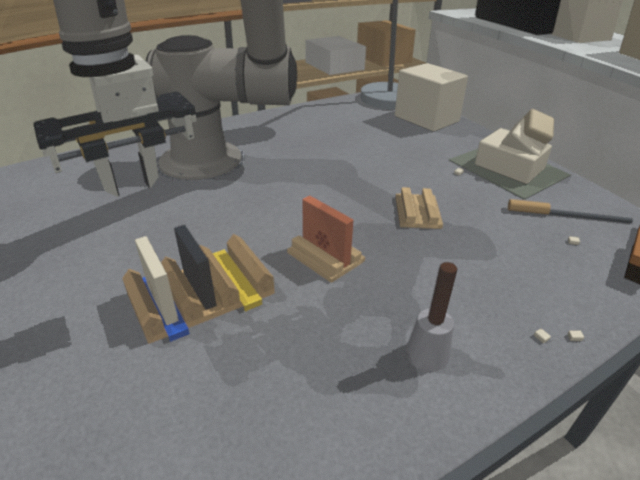

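The limestone stands in the blue slot at (156,280). Its top is at 0.1146, so the underside is on the liner, centred to within about 2 mm at 2.0°. The slate at (196,268) and sandstone at (327,232) haven't moved.

```bash
python3 -c "
from cell import *
print(hand_in())"
```

```text
the job is handed in; nothing more can be done
None
```

The limestone slab stands upright and released in the blue slot, centred to within about 2 mm; sandstone and slate did not move, and the job is handed in (`hand_in()` gave no verdict).

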